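# Show the hose fitting to the inspection camera

### The arm

A 6-joint arm with a two-finger parallel gripper is mounted at the origin on the work surface. World frame = base frame: x ahead of the robot, y to its left, z up, the work surface at z = 0. Lengths are in m, angles in rad, forces in N, time in s.
With the tool pointing down it reaches from about 0.425 to 0.95 m from the base axis. Payload 3.5 kg.
Tool frame: the origin (TCP) lies between the finger pads; the fingertips stand 17 mm ahead of it and the grasp point (between the pads) lies 2 mm behind it; z points along the fingers, y is the direction in which the jaws open and shut (so a half turn about z gives the same grasp; the last joint's range is limited). The gripper opens to 85 mm and grips with 20 to 120 N. Pads are 22 mm wide; open, the fingers measure 114 mm over their backs; the gripper's body (76 mm by 85 mm) begins 54 mm behind the grasp point. The pads swing forward as they close: fully open they stand 13 mm farther back than shut.
Start: joints at [-1.401, 0.286, 1.577, -0, 1.279, -0.15], TCP at [0.212, -0.641, 0.248] pointing down, gripper open.
Joint ranges: [-2.77, 2.77], [-0.9, 2.22], [0.21, 2.48], [-1.53, 4.67], [0.24, 2.81], [-2.84, 2.84]. Speed limits (rad/s): [2.79, 2.79, 3.14, 3.14, 3.14, 3.14].

### API

Orientations are given as a unit quaternion [x, y, z, w].
In Python, from plant import ctrl gives the robot as it stands.
- The arm moves only by the tool carry_out, never from a script. Its argument "commands" is a list of rows, each an object with "delta_pos": the shift along the tool's x, y, z in m, a list of three; "delta_rot": the turn, a rotation vector about the tool's x, y, z in rad, a list of three; "claw": the opening in per cent of the stroke, from 0 (shut) to 100 (fully open). A call has 1 to 8 rows; each row is the pose to reach, as a shift and turn from the pose measured when the call began, along the tool's axes at that moment; what a row does not reach only later rows make up. A row lasts 1/12 s, in which the tool goes at most 41.7 mm and 7.16 degrees, less where a joint would pass 70% of its speed; a pose out of reach is approached as far as the arm can. A call with a gripper value outside its range is refused whole. The fingers move at their own pace and stop on an object; "force" is the grip in N (left out, the last holds). Time passes only in rows, so rows that repeat a pose let the fingers close. It gives the time, the measured TCP pose, the force and the opening at its end, in the units of the state.
- ctrl.get_state(): the state, without advancing time (a new reading comes with each control period).
- ctrl.read_camera(name): name is "scene" or "top"; returns (picture, depth): 400x640x3 uint8, red, green, blue; 400x640 float32, m along the optical axis (not along the pixel's ray), 0 where there is no reading.
- ctrl.camera_info(name): a dict with "fx", "fy", "cx", "cy" (pixels), "k1" (the pictures are not rectified: a ray, as slopes to the right and down, at radius r is drawn at 1 + k1 r^2 times it, then the intrinsics apply), "rvec" (rotation vector, rad) and "tvec" (3), from world to camera coordinates, as OpenCV has them. Camera axes: x right, y down, z forward; pixel columns grow to the right and rows downward; lengths in m; the calibration is good to about 2 mm. A picture is of the moment at which its call begins. camera_info takes no time and is no camera call.
- ctrl.sign_off(): hands the job in, once; it reports no verdict.
The state is a dict: "time": time; "qpos": joint angles; "dq": joint speeds; "joint_efforts": joint torques, N m; "eef_pos": TCP position; "tcp_rot": TCP orientation; "contact_force": force on the tool from outside, world axes, zero at the start; "wrist_torque": the same for the moment, N m; "opening": opening from 0.0 (shut) to 1.0 (fully open).
Only numpy, scipy, OpenCV 4.12 (cv2) and the standard library are available. Lean on these libraries where they do the work, as an engineer would, in place of code of your own. Each camera call takes 0.05 s, during which the arm holds its last target.

### The job

Swing the hasp back off the steel box's catch, past upright, then lift the lid up until it stands open, and take out the brass hose fitting. Hold the fitting still in the air with its eight-sided body over the middle of the round grey coaster at the height of the camera's lens, lying level with its hose tail pointing straight at the lens, and finish there while still holding it. Leave the hourglass and the pencil holder where they stand.

Things in the scene. Friction and masses are not known exactly. Their poses are not given: they have to be found in the camera images.
- steel_box: Steel box fixed to the desk, outside 130 (x) by 190 (y) by 65 mm high, walls and floor 3 mm. Origin: centre of its underside; z up; hasp side faces its -x, lid hinges on its +x rim. Both hinge axes are parallel to the box's y: the hasp's through (-71, -35, 69) mm, the lid's through (65, 0, 65) mm.
- hasp (a joint): Hasp angle, rad: 0 = flat on the lid over the catch, pointing to the box's +x (starts at 0 to 0.1); grows as its free end swings up and over to the box's -x; 1.57 = upright, 2.4 = stop. Friction hinge (about 1 N at the lip), stays where left.
- hasp_lip (a point): Grip point in the upturned lip at the hasp's free end, mid-width: 57 mm from the hasp hinge axis, 26 mm above the strap's underside. Strap 28 mm wide (y), 3 thick, 61 long, slotted round the catch; lip 8 mm (x) by 28 (y), top 33 mm above the strap's underside. At 0 the strap is 1 mm above the lid. Moves with the hasp; axes parallel to the box's at joint 0.
- lid (a joint): Lid angle, rad: 0 = shut, grows as it opens upward and away towards the box's +x; 1.57 = upright, 1.8 = stop. Friction hinge (about 2 to 5 N at the pull), stays where it is left.
- lid_pull (a point): Grip point in the upright pull tab on the lid, mid-width: 110 mm from the lid hinge axis, at box y = +50 mm, 28 mm above the lid's underside. Tab 10 mm (x) by 18 (y), top 36 mm above the underside; lid 134 by 194 by 3 mm. A wire catch 16 mm high stands at box y = -35, 102 mm from the hinge. Moves with the lid; axes parallel to the box's at joint 0.
- fitting: Loose brass hose fitting in the box, 0.1 to 0.2 kg: eight-sided body 28 mm across flats, 34 long, with a barbed round tail (16 to 18 mm thick, 42 long) at one end. Lies on a flat, two flats upright. Origin: middle of the body's underside; x along its axis to the tail; z up; axis 14 mm above origin. Starts near the box's middle, tail to the lid hinge within 0.3 rad of box x.
- fitting_mid (a point): Middle of the fitting's eight-sided body, on its axis.
- fitting_tail (a point): Tip of the fitting's hose tail, on its axis, 59 mm from fitting_mid.
- camera: Small black inspection camera on a grey round-footed stand, fixed to the desk, 173 mm high; foot 100 mm across. Origin on the desk below its head; it looks level along its own -x; z up. Head 55 by 50 by 46 mm (x, y, z), at x = -5.5 to 49.5 mm; the stand's post is at x = 30 mm.
- lens (a point): Centre of the camera's lens face, the round barrel (34 mm across) in front of its head, 150 mm above the desk, 30 mm out on the camera's -x.
- focus (a point): Where the middle of the fitting's eight-sided body is to be held: on the lens axis, 130 mm in front of the lens face, 150 mm above the desk, over the coaster's centre. Its axes are the camera's: its +x points at the lens.
- coaster: Round grey silicone coaster stuck to the desk, 90 mm across, 4 mm thick, in front of the camera. Origin at the centre of its underside.
- hourglass: Bystander: loose white and clear plastic hourglass timer, 48 mm across, 92 mm high, standing. Origin at the centre of its underside.
- pencil_holder: Bystander: loose bamboo pencil holder, 73 mm across, 95 mm high, with pencils up to 160 mm high. Origin at the centre of its underside.
- clipboard: Bystander: plywood clipboard, 240 by 165 mm, fixed flat on the desk with two chrome binder clips, up to 14 mm high. Origin at the centre of its underside.
Mind the look-alikes: they are no part of the job. What is shaped like the steel_box but pink is not meant.

How it is judged:
By the outcome, as a careful person would: the job done as asked, in the order asked, and still so for the second after the job is handed in, while the arm keeps its last pose, push and grip.
It also fails if it takes over 69 s, if anything falls off the work surface, if the arm or the gripper's body presses on something with over 40 N, if the wrist force passes 120 N, or if a joint passes its speed limit or range.

## Working session

There is one attempt and no reset: what is moved stays moved. The work goes in short steps, Python scripts to look and compute and a tool call to move; the robot and the scene stay as the last step left them, time stands still between calls to the robot, and variables do not carry over. Pictures are saved under pics/ and viewed, and the job is handed in when it is done.

Besides the shell and the picture viewer there is one more tool, called after "Request:" as a command line: name --argument value ..., lists and objects as JSON in quotes. carry_out: Moves the arm, as the interface text tells. Its arguments: {"type":"object","properties":{"commands":{"type":"array"},"force":{"type":"number"}},"required":["commands"]}

```bash
mkdir -p pics; ls; cat > h.py <<'E'
import numpy as np,cv2
from scipy.spatial.transform import Rotation as R
from plant import ctrl
def info(n):
    i=ctrl.camera_info(n); return i
def shot(n,name):
    p,d=ctrl.read_camera(n); cv2.imwrite(f'pics/{name}.png',p[:,:,::-1]); np.savez(f'pics/{name}.npz',p=p,d=d); return p,d
def K(i): return np.array([[i['fx'],0,i['cx']],[0,i['fy'],i['cy']],[0,0,1]])
def rays(n,uv):
    i=info(n); uv=np.asarray(uv,float).reshape(-1,1,2)
    s=cv2.undistortPoints(uv,K(i),np.array([i['k1'],0,0,0.]))[:,0]
    Rm=cv2.Rodrigues(np.array(i['rvec'],float))[0]; t=np.array(i['tvec'],float)
    return -Rm.T@t, (np.c_[s,np.ones(len(s))])@Rm
def onplane(n,uv,z):
    c,d=rays(n,uv); return c+d*((z-c[2])/d[:,2])[:,None]
def withdepth(n,uv,D):
    c,d=rays(n,uv); uv=np.asarray(uv).astype(int).reshape(-1,2); return c+d*D[uv[:,1],uv[:,0]][:,None]
def proj(n,X):
    i=info(n); return cv2.projectPoints(np.asarray(X,float).reshape(-1,1,3),np.array(i['rvec'],float),np.array(i['tvec'],float),K(i),np.array([i['k1'],0,0,0.]))[0][:,0]
def st():
    s=ctrl.get_state(); 
    for k,v in s.items(): print(k,np.round(v,4))
    return s
E
python3 - <<'E'
from h import *
st()
for n in('scene','top'):
    print(info(n)); shot(n,n+'0'); print(rays(n,[[320,200]]))
E
```

```text
pics
time 0.0
qpos [-1.401   0.2872  1.5782 -0.      1.2786 -0.15  ]
dq [-0.0005  0.0008 -0.0001 -0.0008  0.0007  0.0002]
joint_efforts [ 3.00000e-04 -4.05983e+01 -2.92624e+01 -1.00000e-04  5.90000e-03
  0.00000e+00]
eef_pos [ 0.2121 -0.6402  0.2469]
tcp_rot [ 0.9872  0.1592 -0.     -0.0012]
contact_force [ 0.1913 -0.3636  0.0594]
wrist_torque [ 0.011  -0.0076  0.0082]
opening 0.9984
{'fx': 502.8791777764574, 'fy': 502.8791777764574, 'cx': 313.35943263833053, 'cy': 204.70946498782814, 'k1': -0.1639992836827835, 'rvec': array([ 2.12740997,  1.49173353, -0.46851629]), 'tvec': array([-0.24256149, -0.37804792,  2.00790409])}
(array([ 1.45785033, -0.27683246,  1.42529693]), array([[-0.54263944,  0.21412101, -0.81237721]]))
{'fx': 455.5104855794201, 'fy': 455.5104855794201, 'cx': 327.67448723355596, 'cy': 195.65187396366932, 'k1': -0.07656231028847645, 'rvec': array([ 2.11373597, -2.14136776,  0.15293126]), 'tvec': array([0.06888609, 0.60623947, 1.21005741])}
(array([0.40261657, 0.03797217, 1.29343285]), array([[ 0.15302106,  0.03526092, -0.98778349]]))
```

View pics/scene0.png

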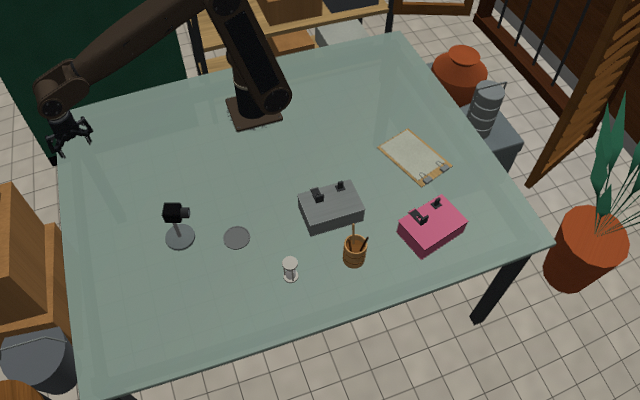

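View pics/top0.png

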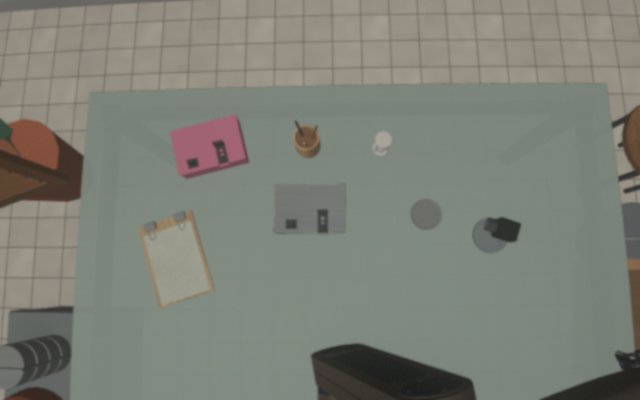

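Candidates: the grey box at scene (331,207) / top (310,209), and the pink box at scene (432,225) / top (208,146). The pink one is excluded by the task, so I choose the grey one. I'll check it in a close crop.

```bash
python3 - <<'E'
from h import *
a=cv2.imread('pics/top0.png')[165:255,260:470]; b=cv2.imread('pics/scene0.png')[165:255,150:390]
a=cv2.resize(a,None,fx=3.5,fy=3.5,interpolation=cv2.INTER_CUBIC)
b=cv2.resize(b,None,fx=3.3,fy=3.3,interpolation=cv2.INTER_CUBIC)[:,:735]
a=cv2.copyMakeBorder(a,0,0,0,max(0,792-a.shape[1]),cv2.BORDER_CONSTANT)[:, :792]
b=cv2.resize(cv2.imread('pics/scene0.png')[170:250,150:390],(792,264),interpolation=cv2.INTER_CUBIC)
cv2.imwrite('pics/crop0.png',cv2.convertScaleAbs(np.vstack([a,b]),alpha=1.6))
E
```

```text
(no output)
```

View pics/crop0.png

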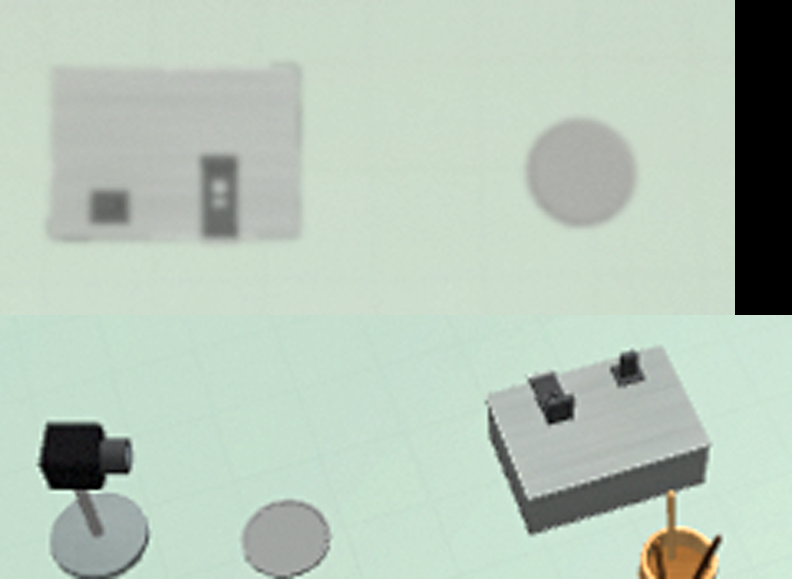

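The crop shows the grey box with its hasp (top crop 219,195) and tab (109,206), the plain coaster, and the camera facing the coaster. Next I measure.

```bash
cat > m.py <<'E'
from h import *
def cloud(n,name):
    z=np.load(f'pics/{name}.npz'); d=z['d']; v,u=np.mgrid[0:400,0:640]
    P=withdepth(n,np.c_[u.ravel(),v.ravel()],d).reshape(400,640,3); P[d==0]=np.nan
    return z['p'],P
E
python3 - <<'E'
from m import *
for n in('top','scene'):
    p,P=cloud(n,n+'0')
    hsv=cv2.cvtColor(p,cv2.COLOR_RGB2HSV)
    reg=np.zeros((400,640),bool)
    def seg(box,zr,smax=40):
        m=np.zeros((400,640),np.uint8); x0,y0,x1,y1=box
        s=np.s_[y0:y1,x0:x1]; m[s]=((hsv[s][...,1]<smax)).astype(np.uint8)*255; return m
    for nm,bx in (('box',(265,175,355,245) if n=='top' else (290,170,372,240)),('coaster',(400,190,450,240) if n=='top' else (215,220,256,252))):
        x0,y0,x1,y1=bx; s=np.s_[y0:y1,x0:x1]
        zz=P[s][...,2]; 
        print(n,nm,'sat',np.percentile(hsv[s][...,1],[5,25,50,75,95]),'z',np.nanpercentile(zz,[5,25,50,75,95]).round(4))
        sat=hsv[s][...,1]; t,m=cv2.threshold(sat,0,255,cv2.THRESH_BINARY_INV+cv2.THRESH_OTSU)
        cs=cv2.findContours(m,cv2.RETR_EXTERNAL,cv2.CHAIN_APPROX_NONE)[0]; c=max(cs,key=cv2.contourArea)+np.array([x0,y0])
        print(t,cv2.contourArea(c),cv2.minAreaRect(c))
        if nm=='coaster':
            W=onplane(n,c[:,0],0.004)[:,:2]; print('coaster',cv2.minEnclosingCircle(W.astype(np.float32)),cv2.fitEllipse(W.astype(np.float32)))
        elif n=='top':
            W=onplane(n,c[:,0],0.068)[:,:2]; print('lid',cv2.minAreaRect(W.astype(np.float32)))
        if nm=='box':
            q=P[s].reshape(-1,3); q=q[(q[:,2]>.06)&(q[:,2]<.075)]; print('depth lid',len(q),cv2.minAreaRect(q[:,:2].astype(np.float32)),np.median(q[:,2]))
            q=P[s].reshape(-1,3); q=q[(q[:,2]>.08)]; print('hi',q.round(3)[:60].tolist())
E
```

```text
top box sat [ 6.  9. 11. 19. 20.] z [-0.0019  0.0016  0.0662  0.0698  0.0734]
13.0 3362.0 ((309.4999694824219, 208.49998474121094), (70.99998474121094, 50.99999237060547), -0.0)
lid ((0.5702377557754517, 0.11058373749256134), (0.1930825114250183, 0.13983188569545746), 89.00743865966797)
depth lid 3346 ((0.5688029527664185, 0.11146244406700134), (0.19495084881782532, 0.13819116353988647), 89.18535614013672) 0.06927938218317753
hi [[0.56, 0.089, 0.105], [0.56, 0.086, 0.103], [0.561, 0.083, 0.099], [0.56, 0.081, 0.103], [0.56, 0.078, 0.103], [0.56, 0.075, 0.104], [0.56, 0.073, 0.106], [0.561, 0.07, 0.101], [0.56, 0.067, 0.105], [0.56, 0.065, 0.106], [0.56, 0.062, 0.103], [0.558, 0.089, 0.102], [0.558, 0.086, 0.103], [0.557, 0.083, 0.105], [0.557, 0.081, 0.108], [0.558, 0.078, 0.102], [0.557, 0.075, 0.106], [0.558, 0.073, 0.102], [0.557, 0.07, 0.107], [0.558, 0.068, 0.103], [0.557, 0.065, 0.107], [0.557, 0.062, 0.108], [0.555, 0.089, 0.105], [0.555, 0.086, 0.103], [0.555, 0.083, 0.101], [0.555, 0.081, 0.103], [0.555, 0.078, 0.104], [0.555, 0.076, 0.102], [0.555, 0.073, 0.1], [0.555, 0.07
[... 2342 characters left out ...]
0.086, 0.104], [0.558, 0.088, 0.106], [0.537, 0.072, 0.082], [0.552, 0.069, 0.103], [0.554, 0.072, 0.104], [0.557, 0.075, 0.107], [0.56, 0.077, 0.109], [0.558, 0.081, 0.104], [0.557, 0.085, 0.101], [0.558, 0.088, 0.102], [0.558, 0.064, 0.106], [0.558, 0.068, 0.105], [0.557, 0.071, 0.102], [0.561, 0.073, 0.107], [0.555, 0.079, 0.096], [0.557, 0.082, 0.097]]
scene coaster sat [ 5.  7. 27. 29. 31.] z [-0.003   0.0002  0.0028  0.0053  0.0091]
17.0 457.5 ((236.25, 237.25), (23.33452033996582, 25.45584487915039), 45.0)
coaster ((0.5563433766365051, -0.21571239829063416), 0.045683328062295914) ((0.5557757019996643, -0.21609808504581451), (0.08618444949388504, 0.0881207138299942), 77.55052185058594)
```

```bash
python3 - <<'E'
from m import *
for n,bx in(('top',(465,205,530,260)),('scene',(150,190,205,255))):
    p,P=cloud(n,n+'0'); x0,y0,x1,y1=bx; s=np.s_[y0:y1,x0:x1]; q=P[s].reshape(-1,3)
    V=p[s].max(2).reshape(-1)
    h=q[(q[:,2]>.165)&(q[:,2]<.18)]; print(n,'headtop',len(h),cv2.minAreaRect(h[:,:2].astype(np.float32)),np.median(h[:,2]))
    l=q[(q[:,2]>.13)&(q[:,2]<.19)]; print('head all',l.min(0).round(3),l.max(0).round(3))
    y=np.arange(-.46,-.30,.01)
    for a in y:
        k=l[(l[:,1]>=a)&(l[:,1]<a+.01)]
        if len(k): print(round(a,2),len(k),k[:,0].min().round(3),k[:,0].max().round(3),k[:,2].min().round(3),k[:,2].max().round(3))
    # foot
    hsv=cv2.cvtColor(p,cv2.COLOR_RGB2HSV)
p,P=cloud('top','top0')
for nm,bx in(('hour',(365,125,400,160)),('pen',(285,110,330,160))):
    x0,y0,x1,y1=bx; q=P[y0:y1,x0:x1].reshape(-1,3); q=q[q[:,2]>.02]; print(nm,q.min(0).round(3),q.max(0).round(3))
a=cv2.imread('pics/top0.png')[200:260,465:530]; b=cv2.imread('pics/scene0.png')[195:255,150:215]
cv2.imwrite('pics/cam0.png',cv2.convertScaleAbs(cv2.resize(np.hstack([a,b]),None,fx=6,fy=6,interpolation=cv2.INTER_CUBIC),alpha=2))
E
```

```text
top headtop 510 ((0.5008863806724548, -0.3760979175567627), (0.07785112410783768, 0.05052325129508972), 69.29180908203125) 0.17272621517396347
head all [ 0.465 -0.419  0.131] [ 0.53  -0.335  0.182]
-0.42 24 0.486 0.514 0.169 0.177
-0.41 72 0.465 0.517 0.131 0.179
-0.4 101 0.466 0.522 0.14 0.182
-0.39 94 0.469 0.525 0.139 0.179
-0.38 100 0.473 0.528 0.136 0.179
-0.37 94 0.477 0.526 0.135 0.178
-0.36 96 0.48 0.527 0.132 0.176
-0.35 64 0.494 0.53 0.142 0.172
-0.34 32 0.497 0.517 0.136 0.17
scene headtop 292 ((0.5006693005561829, -0.37636956572532654), (0.08022824674844742, 0.05530505254864693), 70.55606842041016) 0.17322290507865556
head all [ 0.463 -0.421  0.132] [ 0.531 -0.335  0.185]
-0.43 4 0.505 0.51 0.14 0.161
-0.42 40 0.481 0.517 0.135 0.178
-0.41 66 0.463 0.52 0.132 0.182
-0.4 70 0.464 0.524 0.134 0.185
-0.39 70 0.467 0.526 0.135 0.179
-0.38 71 0.471 0.531 0.134 0.184
-0.37 60 0.479 0.528 0.134 0.181
-0.36 43 0.481 0.528 0.151 0.174
-0.35 37 0.496 0.528 0.143 0.174
-0.34 13 0.496 0.517 0.146 0.168
hour [ 0.731 -0.114  0.022] [ 0.778 -0.07   0.099]
pen [0.726 0.082 0.02 ] [0.798 0.153 0.163]
```

View pics/cam0.png

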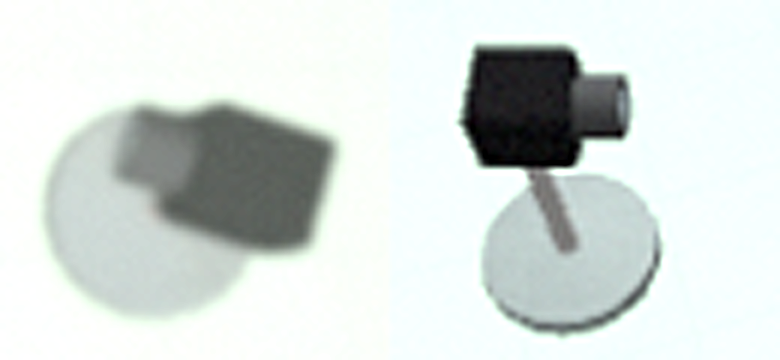

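Both views agree: camera axis at 70.4°, and the coaster-to-head distance is 169.7 mm (expected 169.75). The box origin is about (0.572, 0.111), yaw -0.016. Start by moving above the hasp.

```bash
cat > d.py <<'E'
import sys
from h import *
def Rt(al,tilt=0):
    c,s=np.cos(al),np.sin(al)
    return R.from_matrix(np.array([[c,s,0],[s,-c,0],[0,0,-1.]]))
def delta(pos,al):
    s=ctrl.get_state(); R0=R.from_quat(s['tcp_rot'])
    dp=R0.inv().apply(np.array(pos)-s['eef_pos']); dr=(R0.inv()*Rt(al)).as_rotvec()
    print('t',round(s['time'],2),'pos',s['eef_pos'].round(4),'al',round(float(np.arctan2(*R0.as_matrix()[[1,0],0])),3),'zax',R0.as_matrix()[:,2].round(3),'op',round(float(s['opening']),3),'F',np.round(s['contact_force'],1))
    print('dp',dp.round(4).tolist(),'dr',dr.round(4).tolist(),'rows',np.linalg.norm(dp)/.0417,np.linalg.norm(dr)/.125)
if __name__=='__main__':
    a=[float(x) for x in sys.argv[1:]]; delta(a[:3],a[3])
E
python3 d.py .587 .0765 .25 3.126
```

```text
t 0.1 pos [ 0.2122 -0.6402  0.247 ] al 0.32 zax [-0.     0.002 -1.   ] op 1.001 F [-0.1  0.7  0. ]
dp [0.5812, -0.5625, -0.0015] dr [-0.0001, -0.0032, -2.8061] rows 19.395455331697157 22.44901342373441
```

Request:
carry_out --commands '[{"delta_pos": [0.22,-0.21,0],"delta_rot": [0,0,-0.95],"claw": 0},{"delta_pos": [0.22,-0.21,0],"delta_rot": [0,0,-0.95],"claw": 0},{"delta_pos": [0.22,-0.21,0],"delta_rot": [0,0,-0.95],"claw": 0},{"delta_pos": [0.22,-0.21,0],"delta_rot": [0,0,-0.95],"claw": 0},{"delta_pos": [0.22,-0.21,0],"delta_rot": [0,0,-0.95],"claw": 0},{"delta_pos": [0.22,-0.21,0],"delta_rot": [0,0,-0.95],"claw": 0},{"delta_pos": [0.22,-0.21,0],"delta_rot": [0,0,-0.95],"claw": 0},{"delta_pos": [0.22,-0.21,0],"delta_rot": [0,0,-0.95],"claw": 0}]'

```text
time: 0.77
eef_pos: [0.3564, -0.367, 0.2468]
tcp_rot: [0.802, 0.597, 0.001, -0.002]
contact_force: [0.5, -0.2, -0.8]
opening: 0.005
```

```bash
python3 d.py .587 .0765 .25 3.126
```

```text
t 0.77 pos [ 0.3564 -0.367   0.2468] al 1.279 zax [-0.     0.005 -1.   ] op 0.005 F [ 0.5 -0.2 -0.8]
dp [0.4911, 0.0931, -0.0009] dr [0.0033, -0.005, -1.8473] rows 11.98664740177535 14.778374770619434
```

Request:
carry_out --commands '[{"delta_pos": [0.27,0.052,0],"delta_rot": [0,0,-0.95],"claw": 0},{"delta_pos": [0.27,0.052,0],"delta_rot": [0,0,-0.95],"claw": 0},{"delta_pos": [0.27,0.052,0],"delta_rot": [0,0,-0.95],"claw": 0},{"delta_pos": [0.27,0.052,0],"delta_rot": [0,0,-0.95],"claw": 0},{"delta_pos": [0.27,0.052,0],"delta_rot": [0,0,-0.95],"claw": 0},{"delta_pos": [0.27,0.052,0],"delta_rot": [0,0,-0.95],"claw": 0},{"delta_pos": [0.27,0.052,0],"delta_rot": [0,0,-0.95],"claw": 0},{"delta_pos": [0.27,0.052,0],"delta_rot": [0,0,-0.95],"claw": 0}]'

```text
time: 1.43
eef_pos: [0.4852, -0.1188, 0.2477]
tcp_rot: [0.436, 0.9, 0.003, -0.002]
contact_force: [-0.5, -0.0, 0.0]
opening: -0.004
```

```bash
python3 d.py .587 .0765 .19 3.126
```

```text
t 1.43 pos [ 0.4852 -0.1188  0.2477] al 2.24 zax [-0.     0.007 -1.   ] op -0.004 F [-0.5 -0.   0. ]
dp [0.0896, 0.2007, 0.0591] dr [0.0067, -0.0034, -0.886] rows 5.4591517092289354 7.088022068364131
```

Request:
carry_out --commands '[{"delta_pos": [0.09,0.2,0.04],"delta_rot": [0.007,-0.003,-0.886],"claw": 0},{"delta_pos": [0.09,0.2,0.04],"delta_rot": [0.007,-0.003,-0.886],"claw": 0},{"delta_pos": [0.09,0.2,0.04],"delta_rot": [0.007,-0.003,-0.886],"claw": 0},{"delta_pos": [0.09,0.2,0.04],"delta_rot": [0.007,-0.003,-0.886],"claw": 0},{"delta_pos": [0.09,0.2,0.05],"delta_rot": [0.007,-0.003,-0.886],"claw": 0},{"delta_pos": [0.09,0.2,0.06],"delta_rot": [0.007,-0.003,-0.886],"claw": 0},{"delta_pos": [0.09,0.2,0.06],"delta_rot": [0.007,-0.003,-0.886],"claw": 0},{"delta_pos": [0.09,0.2,0.06],"delta_rot": [0.007,-0.003,-0.886],"claw": 0}]'

```text
time: 2.1
eef_pos: [0.5852, 0.0779, 0.1867]
tcp_rot: [0.005, 1.0, 0.0, -0.002]
contact_force: [-0.3, -0.8, 0.4]
opening: 0.004
```

```bash
python3 d.py .588 .0765 .109 3.126
```

```text
t 2.1 pos [0.5852 0.0779 0.1867] al 3.132 zax [-0.005  0.    -1.   ] op 0.004 F [-0.3 -0.8  0.4]
dp [-0.0032, -0.0014, 0.0776] dr [0.0, -0.0049, 0.0058] rows 1.8639171202778846 0.060734151518320394
```

Request:
carry_out --commands '[{"delta_pos": [-0.003,-0.001,0.03],"delta_rot": [0,-0.005,0.006],"claw": 0},{"delta_pos": [-0.003,-0.001,0.055],"delta_rot": [0,-0.005,0.006],"claw": 0},{"delta_pos": [-0.003,-0.001,0.077],"delta_rot": [0,-0.005,0.006],"claw": 0},{"delta_pos": [-0.003,-0.001,0.077],"delta_rot": [0,-0.005,0.006],"claw": 0},{"delta_pos": [-0.003,-0.001,0.077],"delta_rot": [0,-0.005,0.006],"claw": 0}]'

```text
time: 2.52
eef_pos: [0.5869, 0.0763, 0.1088]
tcp_rot: [0.009, 1.0, 0.0, -0.001]
contact_force: [0.6, 0.5, 0.3]
opening: -0.0
```

```bash
python3 d.py .497 .078 .109 3.126; python3 - <<'E'
from h import *
shot('scene','s1'); im=cv2.imread('pics/s1.png')[140:260,260:420]; cv2.imwrite('pics/s1c.png',cv2.resize(im,None,fx=5,fy=5,interpolation=cv2.INTER_CUBIC))
E
```

```text
t 2.52 pos [0.5869 0.0763 0.1088] al 3.123 zax [-0.003  0.    -1.   ] op -0.0 F [0.6 0.5 0.3]
dp [0.0899, 0.0001, 0.0001] dr [-0.0, -0.0026, -0.0027] rows 2.156551839744927 0.029928269218541994
```

View pics/s1c.png

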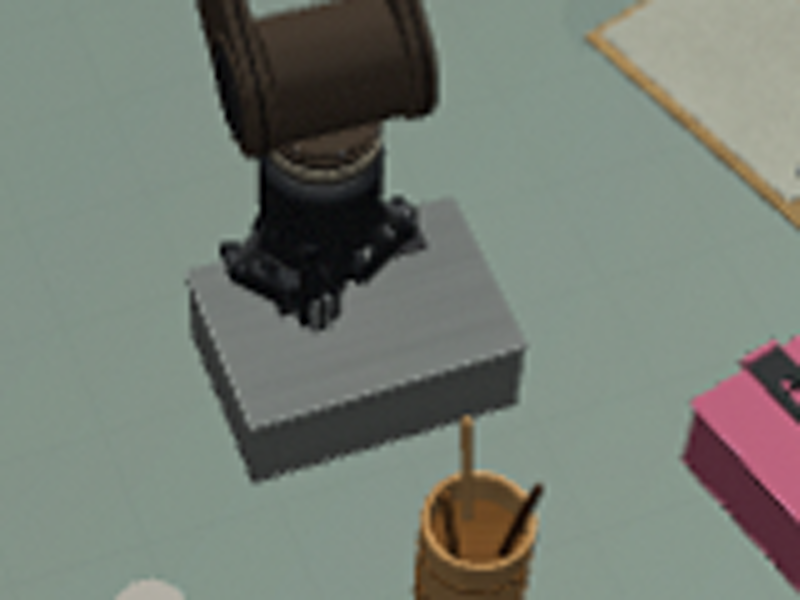

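The fingers stand just beyond the lip at crop (320,310). Push towards the box's -x.

Request:
carry_out --commands '[{"delta_pos": [0.012,0,0],"delta_rot": [0,0,0],"claw": 0},{"delta_pos": [0.022,0,0],"delta_rot": [0,0,0],"claw": 0},{"delta_pos": [0.03,0,0],"delta_rot": [0,0,0],"claw": 0},{"delta_pos": [0.038,0,0],"delta_rot": [0,0,0],"claw": 0},{"delta_pos": [0.046,0,0],"delta_rot": [0,0,0],"claw": 0},{"delta_pos": [0.054,0,0],"delta_rot": [0,0,0],"claw": 0},{"delta_pos": [0.06,0,0],"delta_rot": [0,0,0],"claw": 0},{"delta_pos": [0.06,0,0],"delta_rot": [0,0,0],"claw": 0}]'

```text
time: 3.23
eef_pos: [0.555, 0.0761, 0.1347]
tcp_rot: [0.01, 0.999, -0.001, 0.039]
contact_force: [27.7, 0.9, 31.7]
opening: 0.001
```

```bash
python3 d.py .492 .0765 .105 3.126
```

```text
t 3.23 pos [0.555  0.0761 0.1347] al 3.121 zax [ 0.078 -0.002 -0.997] op 0.001 F [27.7  0.9 31.7]
dp [0.0652, -0.0009, 0.0247] dr [-0.0005, 0.0782, -0.005] rows 1.6711993736571562 0.626930965163732
```

```bash
python3 - <<'E'
from h import *
for n,c in(('scene',np.s_[150:230,280:400]),('top',np.s_[175:255,260:380])):
    shot(n,n+'2'); im=cv2.imread(f'pics/{n}2.png')[c]; cv2.imwrite(f'pics/{n}2c.png',cv2.convertScaleAbs(cv2.resize(im,None,fx=6,fy=6,interpolation=cv2.INTER_CUBIC),alpha=1.6))
E
python3 d.py .492 .0765 .105 3.126
```

```text
t 3.33 pos [0.5551 0.0761 0.1347] al 3.121 zax [ 0.077 -0.002 -0.997] op 0.0 F [27.7  1.7 31.4]
dp [0.0652, -0.0009, 0.0247] dr [-0.0004, 0.0771, -0.005] rows 1.6719498994316289 0.6179970233843117
```

View pics/scene2c.png

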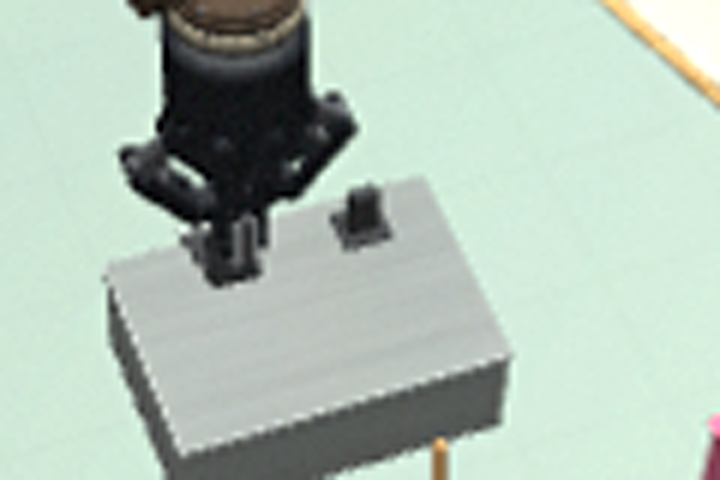

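View pics/top2c.png

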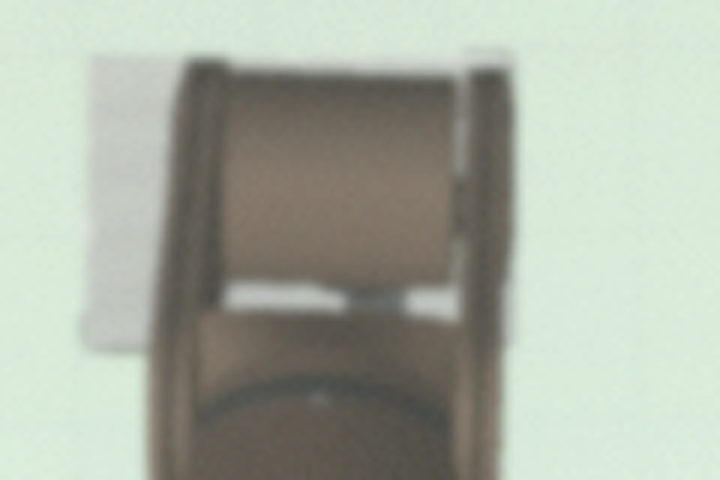

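The fingertips rode up over the lip: the push self-locked on friction and the hasp is still down. I'll back off and instead grip the lip across its 28 mm width and follow its arc, letting it pivot between the pads.

Request:
carry_out --commands '[{"delta_pos": [-0.002,0,-0.03],"delta_rot": [0,0.06,0],"claw": 60},{"delta_pos": [-0.002,0,-0.06],"delta_rot": [0,0.077,0],"claw": 60},{"delta_pos": [-0.08,0.06,-0.1],"delta_rot": [0,0.077,0],"claw": 60},{"delta_pos": [-0.13,0.11,-0.1],"delta_rot": [0,0.077,0],"claw": 60},{"delta_pos": [-0.13,0.16,-0.1],"delta_rot": [0,0.077,0],"claw": 60},{"delta_pos": [-0.13,0.16,-0.1],"delta_rot": [0,0.077,0],"claw": 60}]'

```text
time: 3.83
eef_pos: [0.6573, 0.1947, 0.24]
tcp_rot: [0.012, 1.0, 0.0, 0.003]
contact_force: [0.8, -0.3, -0.2]
opening: 0.603
```

```bash
python3 - <<'E'
from m import *
for n,c in(('scene',np.s_[150:240,280:400]),('top',np.s_[165:255,260:380])):
    shot(n,n+'3'); im=cv2.imread(f'pics/{n}3.png')[c]; cv2.imwrite(f'pics/{n}3c.png',cv2.convertScaleAbs(cv2.resize(im,None,fx=6,fy=6,interpolation=cv2.INTER_CUBIC),alpha=1.6))
    p,P=cloud(n,n+'3'); q=P[150:240,260:380].reshape(-1,3)
    for nm,y0,y1 in(('lip',.06,.095),('tab',.145,.175)):
        k=q[(q[:,0]>.48)&(q[:,0]<.6)&(q[:,1]>y0)&(q[:,1]<y1)&(q[:,2]>.097)&(q[:,2]<.13)]
        if len(k): print(n,nm,len(k),k.mean(0).round(4),k.min(0).round(3),k.max(0).round(3))
E
```

```text
scene lip 80 [0.5469 0.0757 0.114 ] [0.533 0.061 0.097] [0.556 0.091 0.129]
scene tab 17 [0.5281 0.1615 0.1022] [0.521 0.153 0.098] [0.536 0.17  0.11 ]
top lip 72 [0.5456 0.0751 0.1164] [0.536 0.062 0.098] [0.556 0.088 0.129]
top tab 24 [0.5286 0.1612 0.1014] [0.524 0.152 0.097] [0.533 0.168 0.107]
```

View pics/scene3c.png

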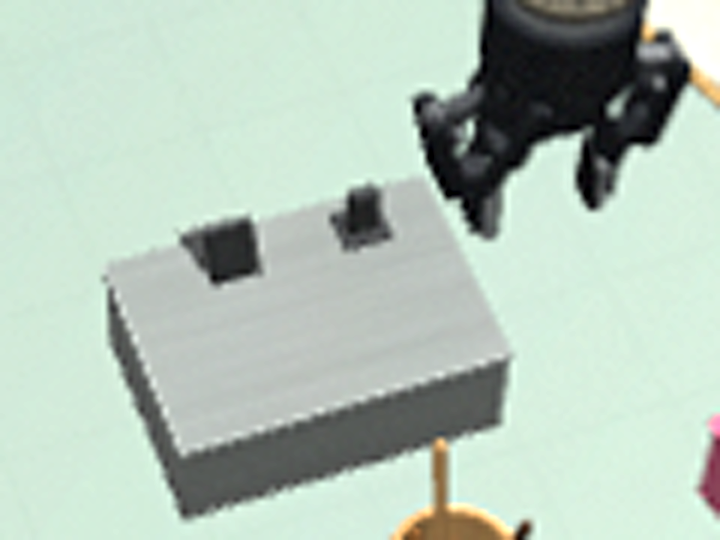

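View pics/top3c.png

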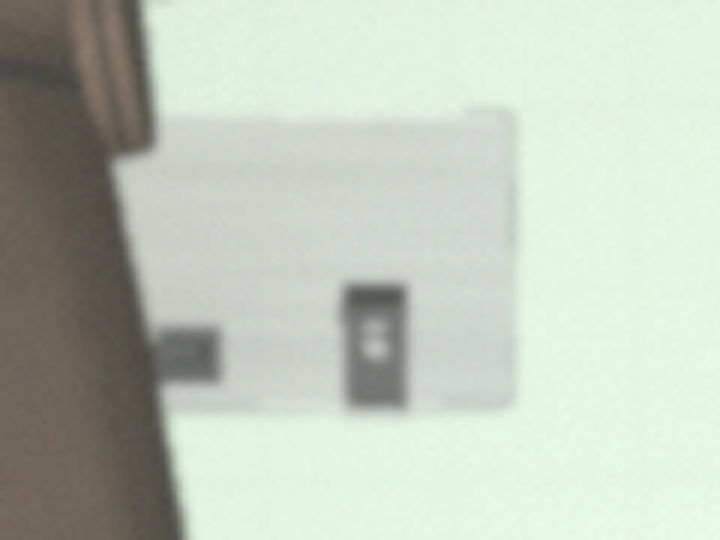

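The hasp in fact now stands at about 0.5 rad (lip top z 0.129, corner x 0.533–0.556). I'll grip the lip there.

```bash
python3 d.py .5385 .076 .175 3.126
```

```text
t 3.93 pos [0.6582 0.1982 0.2396] al 3.124 zax [ 0.008  0.002 -1.   ] op 0.6 F [-0.2 -0.   0.7]
dp [0.118, -0.1245, 0.0634] dr [0.0026, 0.0078, -0.002] rows 4.385670847626259 0.06761949367130218
```

Request:
carry_out --commands '[{"delta_pos": [0.118,-0.124,0.02],"delta_rot": [0.003,0.008,-0.002],"claw": 55},{"delta_pos": [0.118,-0.124,0.03],"delta_rot": [0.003,0.008,-0.002],"claw": 55},{"delta_pos": [0.118,-0.124,0.04],"delta_rot": [0.003,0.008,-0.002],"claw": 55},{"delta_pos": [0.118,-0.124,0.063],"delta_rot": [0.003,0.008,-0.002],"claw": 55},{"delta_pos": [0.118,-0.124,0.063],"delta_rot": [0.003,0.008,-0.002],"claw": 55},{"delta_pos": [0.118,-0.124,0.063],"delta_rot": [0.003,0.008,-0.002],"claw": 55}]'

```text
time: 4.43
eef_pos: [0.5348, 0.0746, 0.1735]
tcp_rot: [0.009, 1.0, -0.0, -0.003]
contact_force: [0.3, -0.2, -0.5]
opening: 0.55
```

```bash
python3 d.py .5385 .076 .117 3.126
```

```text
t 4.43 pos [0.5348 0.0746 0.1735] al 3.123 zax [-0.005 -0.001 -1.   ] op 0.55 F [ 0.3 -0.2 -0.5]
dp [-0.004, 0.0015, 0.0565] dr [-0.0007, -0.0051, -0.0033] rows 1.3580906632164964 0.048981528229648776
```

Request:
carry_out --commands '[{"delta_pos": [-0.004,-0.001,0.03],"delta_rot": [0,-0.005,-0.003],"claw": 55},{"delta_pos": [-0.004,-0.001,0.0565],"delta_rot": [0,-0.005,-0.003],"claw": 55},{"delta_pos": [-0.004,-0.001,0.0565],"delta_rot": [0,-0.005,-0.003],"claw": 55},{"delta_pos": [-0.004,-0.001,0.0565],"delta_rot": [0,-0.005,-0.003],"claw": 20},{"delta_pos": [-0.004,-0.001,0.0565],"delta_rot": [0,-0.005,-0.003],"claw": 20},{"delta_pos": [-0.004,-0.001,0.0565],"delta_rot": [0,-0.005,-0.003],"claw": 20},{"delta_pos": [-0.004,-0.001,0.0565],"delta_rot": [0,-0.005,-0.003],"claw": 20}]' --force 30

```text
time: 5.02
eef_pos: [0.5398, 0.0746, 0.1192]
tcp_rot: [0.008, 1.0, 0.0, 0.002]
contact_force: [0.0, 5.6, 0.1]
opening: 0.316
```

```bash
python3 - <<'E'
from d import *
for t in(.8,1.1,1.4,1.7,2.,2.2):
    print(t); c,s=np.cos(t),np.sin(t); delta([.501+.057*c-.026*s,.076,.067+.057*s+.026*c],3.126)
E
```

```text
0.8
t 5.02 pos [0.5398 0.0746 0.1192] al 3.126 zax [ 0.003  0.001 -1.   ] op 0.316 F [0.  5.6 0.1]
dp [0.0178, 0.0011, -0.0069] dr [0.0006, 0.0035, 0.0004] rows 0.4574864319896668 0.02841182238954587
1.1
t 5.02 pos [0.5398 0.0746 0.1192] al 3.126 zax [ 0.003  0.001 -1.   ] op 0.316 F [0.  5.6 0.1]
dp [0.0361, 0.0009, -0.0105] dr [0.0006, 0.0035, 0.0004] rows 0.9024935847469094 0.02841182238954587
1.4
t 5.02 pos [0.5398 0.0746 0.1192] al 3.126 zax [ 0.003  0.001 -1.   ] op 0.316 F [0.  5.6 0.1]
dp [0.0547, 0.0006, -0.0086] dr [0.0006, 0.0035, 0.0004] rows 1.3289151325697672 0.02841182238954587
1.7
t 5.02 pos [0.5398 0.0746 0.1192] al 3.126 zax [ 0.003  0.001 -1.   ] op 0.316 F [0.  5.6 0.1]
dp [0.072, 0.0003, -0.0012] dr [0.0006, 0.0035, 0.0004] rows 1.7259373097265533 0.02841182238954587
2.0
t 5.02 pos [0.5398 0.0746 0.1192] al 3.126 zax [ 0.003  0.001 -1.   ] op 0.316 F [0.  5.6 0.1]
dp [0.0862, 0.0001, 0.0109] dr [0.0006, 0.0035, 0.0004] rows 2.0843913777834087 0.02841182238954587
2.2
t 5.02 pos [0.5398 0.0746 0.1192] al 3.126 zax [ 0.003  0.001 -1.   ] op 0.316 F [0.  5.6 0.1]
dp [0.0935, -0.0, 0.0211] dr [0.0006, 0.0035, 0.0004] rows 2.2978725044408894 0.02841182238954587
```

Gripped (opening 26.9 mm, against a 28 mm lip). Follow the arc.

Request:
carry_out --commands '[{"delta_pos": [0.009,0.001,-0.004],"delta_rot": [0,0,0],"claw": 20},{"delta_pos": [0.018,0.001,-0.007],"delta_rot": [0,0,0],"claw": 20},{"delta_pos": [0.027,0.001,-0.009],"delta_rot": [0,0,0],"claw": 20},{"delta_pos": [0.036,0.001,-0.0105],"delta_rot": [0,0,0],"claw": 20},{"delta_pos": [0.045,0.001,-0.01],"delta_rot": [0,0,0],"claw": 20},{"delta_pos": [0.055,0.001,-0.0085],"delta_rot": [0,0,0],"claw": 20},{"delta_pos": [0.064,0.001,-0.006],"delta_rot": [0,0,0],"claw": 20},{"delta_pos": [0.072,0.001,-0.001],"delta_rot": [0,0,0],"claw": 20}]'

```text
time: 5.68
eef_pos: [0.4713, 0.0755, 0.1255]
tcp_rot: [0.007, 1.0, -0.001, 0.007]
contact_force: [-3.2, -3.6, 16.6]
opening: 0.319
```

```bash
python3 - <<'E'
from d import *
for t in(1.7,2.,2.2):
    print(t); c,s=np.cos(t),np.sin(t); delta([.501+.057*c-.026*s,.076,.067+.057*s+.026*c],3.126)
E
```

```text
1.7
t 5.68 pos [0.4713 0.0755 0.1255] al 3.127 zax [ 0.013 -0.002 -1.   ] op 0.319 F [-3.2 -3.6 16.6]
dp [0.0035, 0.0005, 0.0052] dr [-0.0023, 0.0132, 0.0008] rows 0.15098840053251053 0.10776437799616681
2.0
t 5.68 pos [0.4713 0.0755 0.1255] al 3.127 zax [ 0.013 -0.002 -1.   ] op 0.319 F [-3.2 -3.6 16.6]
dp [0.0178, 0.0003, 0.0172] dr [-0.0023, 0.0132, 0.0008] rows 0.594744927644443 0.10776437799616681
2.2
t 5.68 pos [0.4713 0.0755 0.1255] al 3.127 zax [ 0.013 -0.002 -1.   ] op 0.319 F [-3.2 -3.6 16.6]
dp [0.0252, 0.0002, 0.0273] dr [-0.0023, 0.0132, 0.0008] rows 0.8915818084867413 0.10776437799616681
```

Request:
carry_out --commands '[{"delta_pos": [0.009,0,0.006],"delta_rot": [0,0.005,0],"claw": 20},{"delta_pos": [0.015,0,0.012],"delta_rot": [0,0.008,0],"claw": 20},{"delta_pos": [0.02,0,0.018],"delta_rot": [0,0.012,0],"claw": 20},{"delta_pos": [0.024,0,0.024],"delta_rot": [0,0.013,0],"claw": 20},{"delta_pos": [0.026,0,0.029],"delta_rot": [0,0.013,0],"claw": 20},{"delta_pos": [0.026,0,0.029],"delta_rot": [0,0.013,0],"claw": 20}]'

```text
time: 6.18
eef_pos: [0.4433, 0.0756, 0.096]
tcp_rot: [0.007, 1.0, -0.002, -0.003]
contact_force: [-5.6, -1.4, 6.3]
opening: 0.311
```

```bash
python3 d.py .4465 .076 .0978 3.126
```

```text
t 6.18 pos [0.4433 0.0756 0.096 ] al 3.128 zax [-0.006 -0.003 -1.   ] op 0.311 F [-5.6 -1.4  6.3]
dp [-0.0032, 0.0004, -0.0018] dr [-0.0033, -0.0055, 0.0016] rows 0.08761133642733364 0.05286899618429703
```

Release, rise, and move over the lid tab.

Request:
carry_out --commands '[{"delta_pos": [0,0,0],"delta_rot": [0,0,0],"claw": 55},{"delta_pos": [0,0,0],"delta_rot": [0,0,0],"claw": 55},{"delta_pos": [0,0,0],"delta_rot": [0,0,0],"claw": 55},{"delta_pos": [0,0,-0.04],"delta_rot": [0,0,0],"claw": 55},{"delta_pos": [0,0,-0.08],"delta_rot": [0,0,0],"claw": 55},{"delta_pos": [-0.03,0.03,-0.08],"delta_rot": [0,0,0],"claw": 55},{"delta_pos": [-0.06,0.06,-0.08],"delta_rot": [0,0,0],"claw": 55},{"delta_pos": [-0.085,0.085,-0.07],"delta_rot": [0,0,0],"claw": 55}]'

```text
time: 6.85
eef_pos: [0.5334, 0.1612, 0.17]
tcp_rot: [0.007, 1.0, -0.001, 0.002]
contact_force: [-0.4, -1.2, 0.2]
opening: 0.549
```

```bash
python3 - <<'E'
from m import *
for n,c in(('scene',np.s_[150:240,280:400]),('top',np.s_[165:255,260:380])):
    shot(n,n+'4'); im=cv2.imread(f'pics/{n}4.png')[c]; cv2.imwrite(f'pics/{n}4c.png',cv2.convertScaleAbs(cv2.resize(im,None,fx=6,fy=6,interpolation=cv2.INTER_CUBIC),alpha=1.6))
E
python3 d.py .528 .161 .091 3.126
```

```text
t 6.95 pos [0.5316 0.1621 0.1631] al 3.13 zax [-0.008 -0.003 -1.   ] op 0.552 F [-0.3 -0.6 -0.2]
dp [0.003, -0.001, 0.0722] dr [-0.0028, -0.0078, 0.0041] rows 1.7320786783145303 0.07380698978108508
```

View pics/scene4c.png

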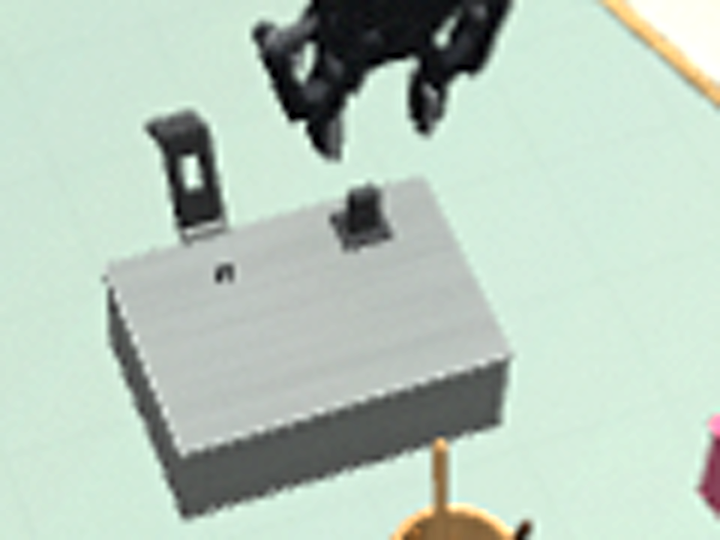

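The hasp (crop 185,170) is swung well back and the catch (225,272) is free. Grip the tab.

Request:
carry_out --commands '[{"delta_pos": [0.003,-0.001,0.035],"delta_rot": [-0.003,-0.008,0.004],"claw": 45},{"delta_pos": [0.003,-0.001,0.07],"delta_rot": [-0.003,-0.008,0.004],"claw": 45},{"delta_pos": [0.003,-0.001,0.07],"delta_rot": [-0.003,-0.008,0.004],"claw": 45},{"delta_pos": [0.003,-0.001,0.07],"delta_rot": [-0.003,-0.008,0.004],"claw": 8},{"delta_pos": [0.003,-0.001,0.07],"delta_rot": [-0.003,-0.008,0.004],"claw": 8},{"delta_pos": [0.003,-0.001,0.07],"delta_rot": [-0.003,-0.008,0.004],"claw": 8},{"delta_pos": [0.003,-0.001,0.07],"delta_rot": [-0.003,-0.008,0.004],"claw": 8}]' --force 40

```text
time: 7.53
eef_pos: [0.5281, 0.1599, 0.0946]
tcp_rot: [0.008, 1.0, -0.001, 0.0]
contact_force: [-2.1, -4.5, -2.4]
opening: 0.199
```

```bash
cat > lid.py <<'E'
import sys
from d import *
s=ctrl.get_state(); p=s['eef_pos']
# hinge from box pose, yaw neglected
hx,hz=.637,.065
v=np.array([p[0]-hx,p[2]+.002-hz]); r=np.hypot(*v); a0=np.arctan2(v[1],-v[0]); print('r',r,'lid est',a0-np.arctan2(28,110))
for t in map(float,sys.argv[1:]):
    print(t); r0=np.hypot(.11,.028); a=np.arctan2(28,110)+t
    delta([hx-r0*np.cos(a),.161+0.0*t,hz+r0*np.sin(a)-.002],3.126)
E
python3 lid.py .2 .4 .6 .8 1 1.2 1.4 1.6 | grep -v pos
```

```text
r 0.11337311464127747 lid est 0.03298686785766128
0.2
dp [-0.0066, 0.0011, -0.0177] dr [-0.0014, 0.0004, 0.0002] rows 0.4545319457300818 0.012088065666346582
0.4
dp [-0.0185, 0.0013, -0.037] dr [-0.0014, 0.0004, 0.0002] rows 0.9931544386364403 0.012088065666346582
0.6
dp [-0.0339, 0.0015, -0.0536] dr [-0.0014, 0.0004, 0.0002] rows 1.5221325671199348 0.012088065666346582
0.8
dp [-0.0523, 0.0018, -0.0668] dr [-0.0014, 0.0004, 0.0002] rows 2.0359642982518626 0.012088065666346582
1.0
dp [-0.073, 0.0021, -0.0761] dr [-0.0014, 0.0004, 0.0002] rows 2.529477787080338 0.012088065666346582
1.2
dp [-0.0951, 0.0024, -0.0811] dr [-0.0014, 0.0004, 0.0002] rows 2.9977299795991903 0.012088065666346582
1.4
dp [-0.1178, 0.0028, -0.0815] dr [-0.0014, 0.0004, 0.0002] rows 3.4360371981613462 0.012088065666346582
1.6
dp [-0.1401, 0.0031, -0.0775] dr [-0.0014, 0.0004, 0.0002] rows 3.840017512424822 0.012088065666346582
```

Request:
carry_out --commands '[{"delta_pos": [-0.003,0.001,-0.01],"delta_rot": [0,0,0],"claw": 8},{"delta_pos": [-0.0065,0.001,-0.0185],"delta_rot": [0,0,0],"claw": 8},{"delta_pos": [-0.012,0.001,-0.028],"delta_rot": [0,0,0],"claw": 8},{"delta_pos": [-0.0185,0.001,-0.038],"delta_rot": [0,0,0],"claw": 8},{"delta_pos": [-0.026,0.001,-0.047],"delta_rot": [0,0,0],"claw": 8},{"delta_pos": [-0.034,0.001,-0.0545],"delta_rot": [0,0,0],"claw": 8},{"delta_pos": [-0.043,0.002,-0.062],"delta_rot": [0,0,0],"claw": 8},{"delta_pos": [-0.052,0.002,-0.0675],"delta_rot": [0,0,0],"claw": 8}]'

```text
time: 8.2
eef_pos: [0.5782, 0.1595, 0.1627]
tcp_rot: [0.007, 1.0, -0.003, -0.004]
contact_force: [-5.2, -8.1, -4.1]
opening: 0.2
```

```bash
python3 lid.py .8 1 1.2 1.4 1.6 1.7 
```

```text
r 0.11574077533540482 lid est 0.7890443186286719
0.8
t 8.2 pos [0.5782 0.1595 0.1627] al 3.127 zax [-0.007 -0.006 -1.   ] op 0.2 F [-5.2 -8.1 -4.1]
dp [-0.0022, 0.0015, 0.0013] dr [-0.006, -0.0072, 0.0011] rows 0.07062683804761526 0.07592434788996318
1.0
t 8.2 pos [0.5782 0.1595 0.1627] al 3.127 zax [-0.007 -0.006 -1.   ] op 0.2 F [-5.2 -8.1 -4.1]
dp [-0.0228, 0.0017, -0.0082] dr [-0.006, -0.0072, 0.0011] rows 0.5822844576957992 0.07592434788996318
1.2
t 8.2 pos [0.5782 0.1595 0.1627] al 3.127 zax [-0.007 -0.006 -1.   ] op 0.2 F [-5.2 -8.1 -4.1]
dp [-0.0449, 0.002, -0.0133] dr [-0.006, -0.0072, 0.0011] rows 1.123460307816425 0.07592434788996318
1.4
t 8.2 pos [0.5782 0.1595 0.1627] al 3.127 zax [-0.007 -0.006 -1.   ] op 0.2 F [-5.2 -8.1 -4.1]
dp [-0.0675, 0.0023, -0.0139] dr [-0.006, -0.0072, 0.0011] rows 1.6545423455033046 0.07592434788996318
1.6
t 8.2 pos [0.5782 0.1595 0.1627] al 3.127 zax [-0.007 -0.006 -1.   ] op 0.2 F [-5.2 -8.1 -4.1]
dp [-0.0899, 0.0027, -0.0101] dr [-0.006, -0.0072, 0.0011] rows 2.169396155070081 0.07592434788996318
1.7
t 8.2 pos [0.5782 0.1595 0.1627] al 3.127 zax [-0.007 -0.006 -1.   ] op 0.2 F [-5.2 -8.1 -4.1]
dp [-0.1006, 0.0029, -0.0065] dr [-0.006, -0.0072, 0.0011] rows 2.41906130150767 0.07592434788996318
```

Request:
carry_out --commands '[{"delta_pos": [-0.012,-0.001,-0.004],"delta_rot": [0,0,0],"claw": 8},{"delta_pos": [-0.0235,-0.002,-0.0085],"delta_rot": [0,0,0],"claw": 8},{"delta_pos": [-0.034,-0.002,-0.0115],"delta_rot": [0,0,0],"claw": 8},{"delta_pos": [-0.045,-0.002,-0.0135],"delta_rot": [0,0,0],"claw": 8},{"delta_pos": [-0.056,-0.002,-0.014],"delta_rot": [0,0,0],"claw": 8},{"delta_pos": [-0.0675,-0.003,-0.014],"delta_rot": [0,0,0],"claw": 8},{"delta_pos": [-0.079,-0.003,-0.0125],"delta_rot": [0,0,0],"claw": 8},{"delta_pos": [-0.09,-0.003,-0.01],"delta_rot": [0,0,0],"claw": 8}]'

```text
time: 8.87
eef_pos: [0.6692, 0.1585, 0.1766]
tcp_rot: [0.007, 1.0, 0.0, -0.003]
contact_force: [-4.7, 4.7, 2.9]
opening: 0.196
```

```bash
python3 lid.py 1.65 1.7; python3 - <<'E'
from h import *
shot('scene','s5'); im=cv2.imread('pics/s5.png')[140:240,270:400]; cv2.imwrite('pics/s5c.png',cv2.convertScaleAbs(cv2.resize(im,None,fx=6,fy=6,interpolation=cv2.INTER_CUBIC),alpha=1.6))
E
```

```text
r 0.11811045941377989 lid est 1.597865994332524
1.65
t 8.87 pos [0.6692 0.1585 0.1766] al 3.127 zax [-0.005  0.001 -1.   ] op 0.196 F [-4.7  4.7  2.9]
dp [-0.0044, 0.0026, 0.0062] dr [0.0005, -0.0051, 0.0009] rows 0.19172409329101717 0.04178277630772238
1.7
t 8.87 pos [0.6692 0.1585 0.1766] al 3.127 zax [-0.005  0.001 -1.   ] op 0.196 F [-4.7  4.7  2.9]
dp [-0.0097, 0.0026, 0.0081] dr [0.0005, -0.0051, 0.0009] rows 0.31009926987387615 0.04178277630772238
```

View pics/s5c.png

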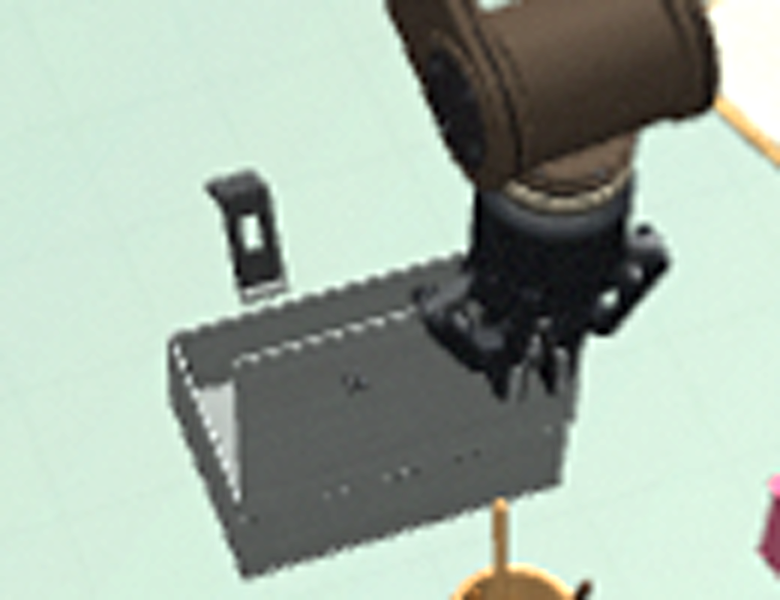

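The lid stands near 1.6 rad. I'll nudge it slightly further, release, rise and clear the view.

Request:
carry_out --commands '[{"delta_pos": [-0.007,0.001,0.006],"delta_rot": [0,0,0],"claw": 8},{"delta_pos": [-0.009,0.001,0.008],"delta_rot": [0,0,0],"claw": 8},{"delta_pos": [-0.009,0.001,0.008],"delta_rot": [0,0,0],"claw": 50},{"delta_pos": [-0.009,0.001,0.008],"delta_rot": [0,0,0],"claw": 50},{"delta_pos": [-0.009,0.001,0.008],"delta_rot": [0,0,0],"claw": 50},{"delta_pos": [-0.009,0.001,-0.03],"delta_rot": [0,0,0],"claw": 50},{"delta_pos": [-0.009,0.001,-0.07],"delta_rot": [0,0,0],"claw": 50},{"delta_pos": [-0.009,0.001,-0.1],"delta_rot": [0,0,0],"claw": 50}]'

```text
time: 9.58
eef_pos: [0.6806, 0.1599, 0.2798]
tcp_rot: [0.007, 1.0, 0.001, 0.0]
contact_force: [-0.0, 0.3, 0.9]
opening: 0.5
```

Request:
carry_out --commands '[{"delta_pos": [0.02,-0.03,-0.02],"delta_rot": [0,0,0],"claw": 50},{"delta_pos": [0.05,-0.06,-0.02],"delta_rot": [0,0,0],"claw": 50},{"delta_pos": [0.1,-0.3,-0.02],"delta_rot": [0,0,0],"claw": 50},{"delta_pos": [0.1,-0.3,-0.02],"delta_rot": [0,0,0],"claw": 50},{"delta_pos": [0.1,-0.3,-0.02],"delta_rot": [0,0,0],"claw": 50},{"delta_pos": [0.1,-0.3,-0.02],"delta_rot": [0,0,0],"claw": 50},{"delta_pos": [0.1,-0.3,-0.02],"delta_rot": [0,0,0],"claw": 50},{"delta_pos": [0.1,-0.3,-0.02],"delta_rot": [0,0,0],"claw": 50}]'

```text
time: 10.25
eef_pos: [0.5756, -0.1402, 0.3001]
tcp_rot: [0.008, 1.0, 0.001, 0.002]
contact_force: [0.6, 0.4, -0.7]
opening: 0.498
```

```bash
python3 - <<'E'
from m import *
for n,c in(('scene',np.s_[150:240,280:400]),('top',np.s_[165:255,260:380])):
    shot(n,n+'6'); im=cv2.imread(f'pics/{n}6.png')[c]; cv2.imwrite(f'pics/{n}6c.png',cv2.convertScaleAbs(cv2.resize(im,None,fx=6,fy=6,interpolation=cv2.INTER_CUBIC),alpha=1.6))
E
```

```text
(no output)
```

View pics/scene6c.png

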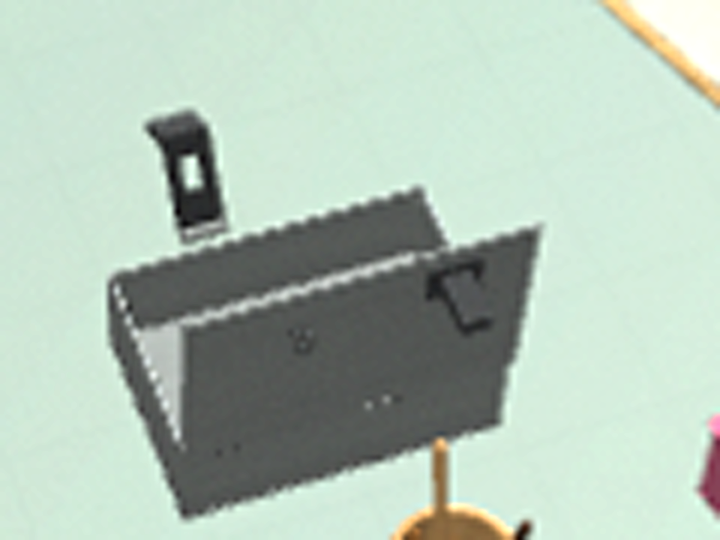

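View pics/top6c.png

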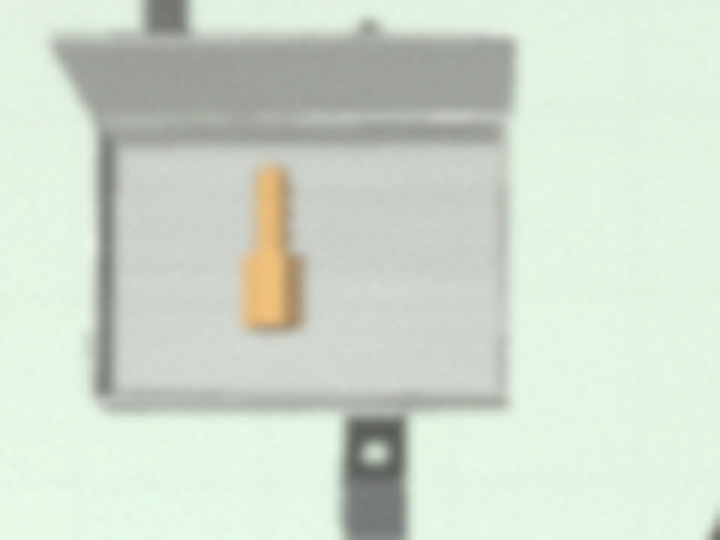

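The lid stands open and the brass fitting lies in the box (top crop: body 272,292, tail tip 270,168). Measure it.

```bash
python3 - <<'E'
from m import *
p,P=cloud('top','top6'); hsv=cv2.cvtColor(p,cv2.COLOR_RGB2HSV)
m=np.zeros((400,640),np.uint8); s=np.s_[185:225,285:330]; m[s]=(hsv[s][...,1]>70)*255
m=m&255
cs=cv2.findContours(m,cv2.RETR_EXTERNAL,cv2.CHAIN_APPROX_NONE)[0]; c=max(cs,key=cv2.contourArea)
v,u=np.nonzero(m); print(len(u),u.min(),u.max(),v.min(),v.max())
# per-row centre on axis-plane z=.017
rows=[]
for r in range(v.min(),v.max()+1):
    k=u[v==r]
    if len(k): 
        w=onplane('top',[[k.mean(),r]],.017+ (.0))[0]; wl=onplane('top',[[k.min()-.5,r],[k.max()+.5,r]],.017); rows.append([*w[:2],abs(wl[0,1]-wl[1,1])])
rows=np.array(rows); print(rows.round(4))
print('z', np.nanmax(P[...,2][m>0]), np.nanmedian(P[...,2][m>0]))
f=cv2.fitLine(rows[:,:2].astype(np.float32),cv2.DIST_L2,0,.001,.001).ravel(); print(f,np.arctan2(f[1],f[0]))
print(onplane('top',[[314.5,v.min()-.5]],.017),onplane('top',[[314.5,v.max()+.5]],.017),onplane('top',[[314.5,v.max()+.5]],.031))
# lid angle
q=P[165:195,265:350].reshape(-1,3); k=q[(q[:,2]>.08)&(q[:,2]<.198)]; A=np.polyfit(k[:,2],k[:,0],1); print('lid lean',A,len(k))
# bystanders
for nm,bx in(('hour',(365,125,400,160)),('pen',(285,110,330,160))):
    x0,y0,x1,y1=bx; q=P[y0:y1,x0:x1].reshape(-1,3); q=q[q[:,2]>.02]; print(nm,q.min(0).round(3),q.max(0).round(3))
E
python3 d.py .53 .13 .2 3.126
```

```text
175 301 309 193 219
[[0.6211 0.1261 0.0086]
 [0.6183 0.1275 0.0114]
 [0.6154 0.1261 0.0142]
 [0.6125 0.1261 0.0142]
 [0.6096 0.1261 0.0142]
 [0.6067 0.1261 0.0142]
 [0.6038 0.1261 0.0142]
 [0.601  0.1262 0.0142]
 [0.5981 0.1262 0.0142]
 [0.5952 0.1262 0.0142]
 [0.5924 0.1262 0.0142]
 [0.5895 0.1262 0.0142]
 [0.5866 0.1262 0.0142]
 [0.5838 0.1262 0.0142]
 [0.5809 0.1276 0.017 ]
 [0.5781 0.1276 0.0227]
 [0.5752 0.1262 0.0255]
 [0.5723 0.1262 0.0255]
 [0.5695 0.1263 0.0255]
 [0.5666 0.1263 0.0255]
 [0.5638 0.1263 0.0255]
 [0.5609 0.1263 0.0255]
 [0.5581 0.1263 0.0255]
 [0.5553 0.1263 0.0255]
 [0.5524 0.1263 0.0254]
 [0.5496 0.1263 0.0254]
 [0.5468 0.1278 0.0113]]
z 0.03743292080498173 0.028560324195678444
[ 0.9999895  -0.0045841   0.5838295   0.12641965] -0.0045841187
[[0.6221717  0.09900939 0.017     ]] [[0.54496572 0.09952929 0.017     ]] [[0.54340442 0.09885412 0.031     ]]
lid lean [0.0716686  0.63252725] 916
hour [ 0.732 -0.115  0.022] [ 0.778 -0.07   0.099]
pen [0.726 0.083 0.02 ] [0.797 0.154 0.163]
t 10.35 pos [ 0.5753 -0.1431  0.2998] al 3.12 zax [ 0.003  0.001 -1.   ] op 0.496 F [-0.  -0.1 -0.1]
dp [0.0513, 0.272, 0.1] dr [0.0012, 0.0026, -0.0056] rows 7.057619287038727 0.05047525368879561
```

```bash
python3 d.py .562 .1255 .14 3.138
```

```text
t 10.35 pos [ 0.5753 -0.1431  0.2998] al 3.12 zax [ 0.003  0.001 -1.   ] op 0.496 F [-0.  -0.1 -0.1]
dp [0.0194, 0.2681, 0.1601] dr [0.0012, 0.0026, -0.0176] rows 7.502749286418851 0.14274932602685053
```

Request:
carry_out --commands '[{"delta_pos": [0.019,0.268,0.0],"delta_rot": [0.001,0.003,-0.018],"claw": 50},{"delta_pos": [0.019,0.268,0.0],"delta_rot": [0.001,0.003,-0.018],"claw": 50},{"delta_pos": [0.019,0.268,0.05],"delta_rot": [0.001,0.003,-0.018],"claw": 50},{"delta_pos": [0.019,0.268,0.05],"delta_rot": [0.001,0.003,-0.018],"claw": 50},{"delta_pos": [0.019,0.268,0.08],"delta_rot": [0.001,0.003,-0.018],"claw": 50},{"delta_pos": [0.019,0.268,0.12],"delta_rot": [0.001,0.003,-0.018],"claw": 50},{"delta_pos": [0.019,0.268,0.16],"delta_rot": [0.001,0.003,-0.018],"claw": 50},{"delta_pos": [0.019,0.268,0.16],"delta_rot": [0.001,0.003,-0.018],"claw": 50}]'

```text
time: 11.02
eef_pos: [0.563, 0.1247, 0.1493]
tcp_rot: [0.0, 1.0, 0.001, 0.002]
contact_force: [0.5, 0.3, -0.5]
opening: 0.497
```

```bash
python3 d.py .562 .1255 .023 3.138
```

```text
t 11.02 pos [0.563  0.1247 0.1493] al 3.141 zax [ 0.004  0.002 -1.   ] op 0.497 F [ 0.5  0.3 -0.5]
dp [0.0015, 0.0006, 0.1263] dr [0.0015, 0.0042, 0.0027] rows 3.0293147155330256 0.04181215260372401
```

Request:
carry_out --commands '[{"delta_pos": [0.001,0.001,0.03],"delta_rot": [0.0015,0.004,0.002],"claw": 50},{"delta_pos": [0.001,0.001,0.06],"delta_rot": [0.0015,0.004,0.002],"claw": 50},{"delta_pos": [0.001,0.001,0.085],"delta_rot": [0.0015,0.004,0.002],"claw": 50},{"delta_pos": [0.001,0.001,0.105],"delta_rot": [0.0015,0.004,0.002],"claw": 50},{"delta_pos": [0.001,0.001,0.117],"delta_rot": [0.0015,0.004,0.002],"claw": 50},{"delta_pos": [0.001,0.001,0.117],"delta_rot": [0.0015,0.004,0.002],"claw": 50}]'

```text
time: 11.52
eef_pos: [0.5604, 0.1267, 0.0297]
tcp_rot: [0.001, 1.0, 0.0, -0.002]
contact_force: [-0.0, 0.7, 0.4]
opening: 0.505
```

```bash
python3 d.py .562 .1255 .023 3.138
```

```text
t 11.52 pos [0.5604 0.1267 0.0297] al 3.139 zax [-0.005  0.    -1.   ] op 0.505 F [-0.   0.7  0.4]
dp [-0.0016, -0.0012, 0.0067] dr [0.0003, -0.0047, 0.0012] rows 0.16790163483474232 0.0392698955411666
```

Request:
carry_out --commands '[{"delta_pos": [-0.001,-0.001,0.006],"delta_rot": [0,-0.004,0.001],"claw": 50},{"delta_pos": [-0.001,-0.001,0.006],"delta_rot": [0,-0.004,0.001],"claw": 50},{"delta_pos": [-0.001,-0.001,0.006],"delta_rot": [0,-0.004,0.001],"claw": 20},{"delta_pos": [-0.001,-0.001,0.006],"delta_rot": [0,-0.004,0.001],"claw": 20},{"delta_pos": [-0.001,-0.001,0.006],"delta_rot": [0,-0.004,0.001],"claw": 20},{"delta_pos": [-0.001,-0.001,0.006],"delta_rot": [0,-0.004,0.001],"claw": 20},{"delta_pos": [-0.001,-0.001,0.006],"delta_rot": [0,-0.004,0.001],"claw": 20}]' --force 60

```text
time: 12.1
eef_pos: [0.5625, 0.1257, 0.0252]
tcp_rot: [0.002, 1.0, 0.0, 0.001]
contact_force: [-0.3, 0.2, 5.0]
opening: 0.313
```

```bash
python3 d.py .562 .1255 .25 3.138
```

```text
t 12.1 pos [0.5625 0.1257 0.0252] al 3.138 zax [ 0.002  0.001 -1.   ] op 0.313 F [-0.3  0.2  5. ]
dp [0.0001, -0.0001, -0.2248] dr [0.0006, 0.0018, 0.0] rows 5.390493125562049 0.015406317614135842
```

Gripped (about 27 mm). Lift straight up.

Request:
carry_out --commands '[{"delta_pos": [0,0,-0.015],"delta_rot": [0,0.002,0],"claw": 20},{"delta_pos": [0,0,-0.04],"delta_rot": [0,0.002,0],"claw": 20},{"delta_pos": [0,0,-0.07],"delta_rot": [0,0.002,0],"claw": 20},{"delta_pos": [0,0,-0.105],"delta_rot": [0,0.002,0],"claw": 20},{"delta_pos": [0,0,-0.14],"delta_rot": [0,0.002,0],"claw": 20},{"delta_pos": [0,0,-0.175],"delta_rot": [0,0.002,0],"claw": 20},{"delta_pos": [0,0,-0.2],"delta_rot": [0,0.002,0],"claw": 20},{"delta_pos": [0,0,-0.2],"delta_rot": [0,0.002,0],"claw": 20}]'

```text
time: 12.77
eef_pos: [0.5652, 0.1258, 0.2322]
tcp_rot: [0.002, 1.0, 0.001, 0.006]
contact_force: [2.0, -0.2, -0.2]
opening: 0.31
```

```bash
python3 d.py .5575 -.2163 .2 1.229
```

```text
t 12.77 pos [0.5652 0.1258 0.2322] al 3.138 zax [ 0.012  0.001 -1.   ] op 0.31 F [ 2.  -0.2 -0.2]
dp [0.0069, -0.3421, 0.0318] dr [0.0121, 0.007, 1.9091] rows 8.240980903931787 15.273140708436616
```

Request:
carry_out --commands '[{"delta_pos": [0.005,-0.03,0],"delta_rot": [0.012,0.007,0.1],"claw": 20},{"delta_pos": [0.005,-0.06,0],"delta_rot": [0.012,0.007,0.22],"claw": 20},{"delta_pos": [0.005,-0.09,0],"delta_rot": [0.012,0.007,0.34],"claw": 20},{"delta_pos": [0.005,-0.12,0],"delta_rot": [0.012,0.007,0.46],"claw": 20},{"delta_pos": [0.005,-0.15,0],"delta_rot": [0.012,0.007,0.58],"claw": 20},{"delta_pos": [0.005,-0.18,0],"delta_rot": [0.012,0.007,0.7],"claw": 20},{"delta_pos": [0.005,-0.21,0],"delta_rot": [0.012,0.007,0.82],"claw": 20},{"delta_pos": [0.005,-0.24,0],"delta_rot": [0.012,0.007,0.94],"claw": 20}]'

```text
time: 13.43
eef_pos: [0.558, -0.1153, 0.2292]
tcp_rot: [0.457, 0.889, -0.003, -0.0]
contact_force: [0.8, 0.4, -1.6]
opening: 0.309
```

```bash
python3 d.py .5575 -.2163 .19 1.229
```

```text
t 13.43 pos [ 0.558  -0.1153  0.2292] al 2.192 zax [-0.003 -0.005 -1.   ] op 0.309 F [ 0.8  0.4 -1.6]
dp [-0.0817, -0.059, 0.0397] dr [-0.0037, 0.0044, 0.963] rows 2.5984858257527472 7.7043213397769685
```

Request:
carry_out --commands '[{"delta_pos": [-0.012,-0.009,0.0],"delta_rot": [-0.002,0.004,0.12],"claw": 20},{"delta_pos": [-0.024,-0.017,0.0],"delta_rot": [-0.003,0.004,0.24],"claw": 20},{"delta_pos": [-0.036,-0.026,0.0],"delta_rot": [-0.004,0.004,0.36],"claw": 20},{"delta_pos": [-0.048,-0.035,0.01],"delta_rot": [-0.004,0.004,0.48],"claw": 20},{"delta_pos": [-0.06,-0.043,0.02],"delta_rot": [-0.004,0.004,0.6],"claw": 20},{"delta_pos": [-0.071,-0.051,0.03],"delta_rot": [-0.004,0.004,0.72],"claw": 20},{"delta_pos": [-0.079,-0.057,0.037],"delta_rot": [-0.004,0.004,0.84],"claw": 20},{"delta_pos": [-0.082,-0.059,0.04],"delta_rot": [-0.004,0.004,0.96],"claw": 20}]'

```text
time: 14.1
eef_pos: [0.5557, -0.2171, 0.1854]
tcp_rot: [0.818, 0.575, -0.001, -0.002]
contact_force: [-0.0, 0.1, -2.3]
opening: 0.309
```

```bash
python3 d.py .5575 -.2163 .1582 1.229
```

```text
t 14.1 pos [ 0.5557 -0.2171  0.1854] al 1.225 zax [-0.005  0.002 -1.   ] op 0.309 F [-0.   0.1 -2.3]
dp [0.0013, 0.0016, 0.0272] dr [-0.0055, -0.0004, -0.0044] rows 0.6549356364231915 0.056589857501720006
```

Request:
carry_out --commands '[{"delta_pos": [0.001,0.0015,0.009],"delta_rot": [-0.005,0,-0.004],"claw": 20},{"delta_pos": [0.001,0.0015,0.018],"delta_rot": [-0.005,0,-0.004],"claw": 20},{"delta_pos": [0.001,0.0015,0.027],"delta_rot": [-0.005,0,-0.004],"claw": 20},{"delta_pos": [0.001,0.0015,0.027],"delta_rot": [-0.005,0,-0.004],"claw": 20},{"delta_pos": [0.001,0.0015,0.027],"delta_rot": [-0.005,0,-0.004],"claw": 20}]'

```text
time: 14.52
eef_pos: [0.5567, -0.2157, 0.1569]
tcp_rot: [0.817, 0.577, -0.001, -0.002]
contact_force: [0.1, 0.1, -1.5]
opening: 0.309
```

```bash
python3 d.py .5575 -.2163 .1582 1.229; python3 - <<'E'
from m import *
for n,c in(('scene',np.s_[170:260,150:290]),('top',np.s_[165:265,380:530])):
    shot(n,n+'7'); im=cv2.imread(f'pics/{n}7.png')[c]; cv2.imwrite(f'pics/{n}7c.png',cv2.convertScaleAbs(cv2.resize(im,None,fx=5,fy=5,interpolation=cv2.INTER_CUBIC),alpha=1.6))
E
```

```text
t 14.52 pos [ 0.5567 -0.2157  0.1569] al 1.23 zax [-0.003  0.002 -1.   ] op 0.309 F [ 0.1  0.1 -1.5]
dp [-0.0003, 0.0009, -0.0013] dr [-0.0032, -0.001, 0.0013] rows 0.039408825014279246 0.028530729357112306
```

View pics/scene7c.png

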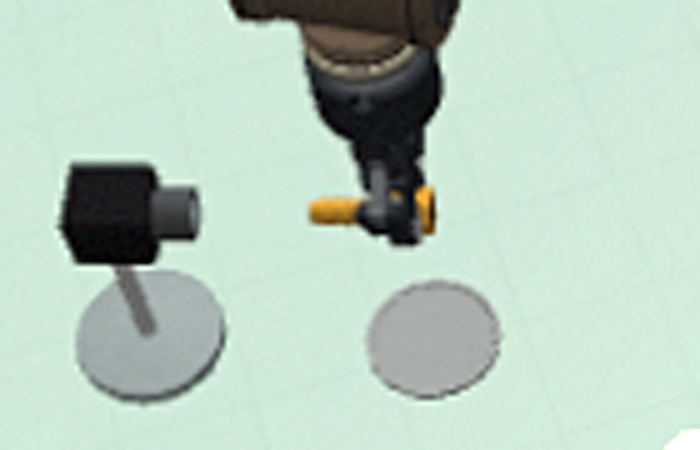

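View pics/top7c.png

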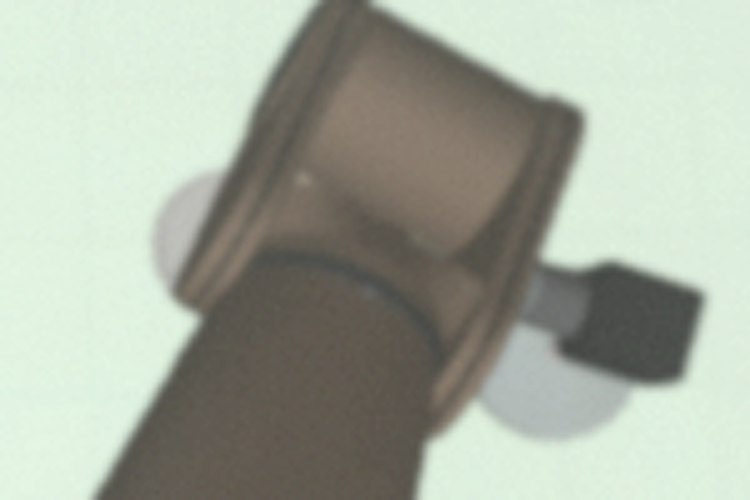

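The fitting is held over the coaster with its tail (scene crop 330,210) towards the lens (175,213). I'll check tilt and position against the prediction.

```bash
python3 - <<'E'
from m import *
p,P=cloud('scene','scene7'); hsv=cv2.cvtColor(p,cv2.COLOR_RGB2HSV)
m=np.zeros((400,640),np.uint8); s=np.s_[195:235,205:245]; m[s]=((hsv[s][...,1]>110)&(hsv[s][...,2]>70))*255
v,u=np.nonzero(m)
for c in range(u.min(),u.max()+1):
    k=v[u==c]; 
    if len(k): print(c,k.min(),k.max(),k.mean().round(1),len(k))
d=np.array([np.cos(-1.912),np.sin(-1.912),0]); mid=np.array([.5567,-.2157,.1487])
for t in(-.017,0,.017,.035,.059): print(t,proj('scene',mid+d*t).round(1), proj('scene',mid+d*t+[0,0,.0]).round(1))
print('target line',[proj('scene',np.array([.5575,-.2163,.15])+d*t).round(1).tolist() for t in(-.017,.017,.035,.059,.13)])
# tail points by depth
k=P[m>0]; k=k[np.isfinite(k[:,0])]; r=k-mid; t=r@d; n=np.cross([0,0,1],d); 
for a in np.arange(-.02,.065,.008):
    i=(t>=a)&(t<a+.008)
    if i.any(): print(round(a,3),i.sum(),'lat',np.median((r@n)[i]).round(4),'z',np.median(k[i,2]).round(4),k[i,2].max().round(4))
print('lens face', [proj('scene',np.array([.5575,-.2163,.15])+d*.13)])
E
```

```text
212 211 213 212.0 3
213 210 214 212.0 5
214 210 214 212.0 5
215 210 213 211.5 4
216 210 213 211.5 4
217 210 214 212.0 5
218 210 214 212.0 5
219 210 213 211.5 4
220 210 214 211.8 4
221 210 211 210.5 2
233 208 210 209.0 3
234 207 214 210.5 8
235 207 214 210.5 8
236 208 216 211.0 3
-0.017 [[236.2 212.6]] [[236.2 212.6]]
0 [[230.8 212.7]] [[230.8 212.7]]
0.017 [[225.3 212.7]] [[225.3 212.7]]
0.035 [[219.5 212.7]] [[219.5 212.7]]
0.059 [[211.8 212.7]] [[211.8 212.7]]
target line [[[236.1, 212.7]], [[225.1, 212.7]], [[219.3, 212.7]], [[211.6, 212.7]], [[189.0, 212.8]]]
-0.02 16 lat 0.0016 z 0.16 0.1906
-0.012 6 lat -0.0042 z 0.164 0.166
0.004 1 lat 0.0586 z 0.2433 0.2433
0.028 7 lat 0.0005 z 0.1583 0.1615
0.036 12 lat 0.0022 z 0.1558 0.1601
0.044 13 lat 0.0019 z 0.1554 0.1624
0.052 8 lat -0.0017 z 0.1539 0.1577
lens face [array([[189.00122134, 212.82097314]])]
```

The tip column (211.5 seen, 211.8 predicted) and the level rows agree; position error is about 1 mm. One small trim, then hold.

Request:
carry_out --commands '[{"delta_pos": [0,0.001,-0.0007],"delta_rot": [-0.003,-0.001,0],"claw": 20},{"delta_pos": [0,0.001,-0.0007],"delta_rot": [-0.003,-0.001,0],"claw": 20},{"delta_pos": [0,0.001,-0.0007],"delta_rot": [-0.003,-0.001,0],"claw": 20},{"delta_pos": [0,0.001,-0.0007],"delta_rot": [-0.003,-0.001,0],"claw": 20},{"delta_pos": [0,0.001,-0.0007],"delta_rot": [-0.003,-0.001,0],"claw": 20},{"delta_pos": [0,0.001,-0.0007],"delta_rot": [-0.003,-0.001,0],"claw": 20}]'

```text
time: 15.12
eef_pos: [0.5586, -0.2167, 0.1596]
tcp_rot: [0.817, 0.577, 0.001, 0.002]
contact_force: [-0.4, 0.6, -0.7]
opening: 0.309
```

```bash
python3 d.py .5575 -.2163 .1582 1.229; python3 - <<'E'
from m import *
shot('scene','s8'); p,P=cloud('scene','s8'); im=cv2.imread('pics/s8.png')[150:300,150:410]; cv2.imwrite('pics/s8c.png',cv2.convertScaleAbs(cv2.resize(im,None,fx=3,fy=3,interpolation=cv2.INTER_CUBIC),alpha=1.6))
print(np.abs(ctrl.get_state()['dq']).max())
E
```

```text
t 15.12 pos [ 0.5586 -0.2167  0.1596] al 1.23 zax [ 0.003 -0.002 -1.   ] op 0.309 F [-0.4  0.6 -0.7]
dp [0.0, -0.0012, 0.0014] dr [0.0034, 0.0007, 0.0008] rows 0.04364217454473485 0.028265580442855334
0.0014559601406220733
```

View pics/s8c.png

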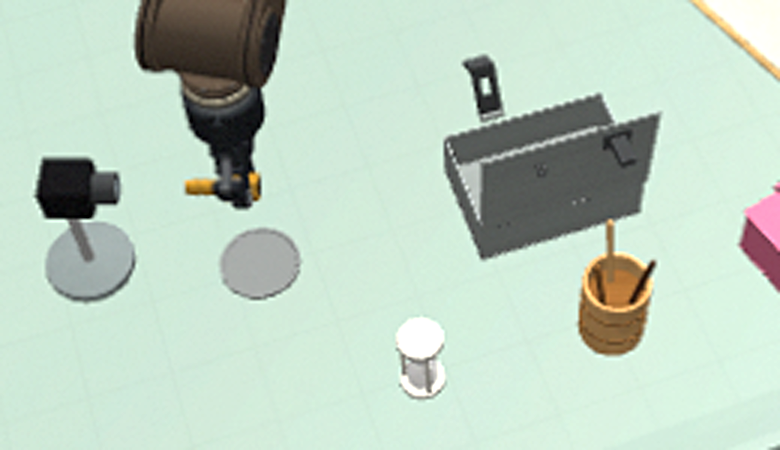

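```bash
python3 -c "
from plant import ctrl
print(ctrl.sign_off())"
```

```text
the job is handed in; nothing more can be done
None
```

I swung the hasp back to about 2.2 rad, opened the lid to about 1.64 rad, and took the brass fitting out. It is now held over the coaster with its tail pointing at the lens. I handed the job in at about 15 s.

- **First try at the hasp failed:** pushing the lip with closed fingers jammed at about 0.5 rad, with roughly 42 N at the fingertips. I backed off, gripped the lip, and took it round its arc instead.
- **Position:** the last readings put the body's middle within about 1–1.5 mm of the target, at z ≈ 0.151 m. Repeated readings scatter by about that much.
- **Direction:** the gripper's heading, taken as the fitting's, is within 0.001 rad of the measured lens direction. In the camera view the tail is level and in line with the lens. Before the last trim the camera view put the axis about 2 mm higher than the arm's readings (0.151 against 0.149 m). I settled that with a 0.7 mm raise.
- **Last picture:** the lid stands open and the hasp is back. The hourglass and pencil holder look unmoved; I measured them before the fitting was lifted and they agreed with the start to 1 mm.

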